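# Sweep the round inlay discs through the gate

### The job

Sweep the three round ceramic discs over the sorting board and through the gate one at a time, so that each drops into the slot before the next follows. Push them with the fingertips, never picking any up, and leave the square tile and everything else where it is.

Things in the scene. Friction and masses are not known exactly. Their poses are not given: they have to be found in the camera images.
- sorter: wooden sorting box fixed to the table. Origin: on the table under the middle of its gate; z up, +x from the gate into the board (away from the robot), y along the gated fence. Flat dark board, top 90 mm above the table, x 0 to 180, y -145 to 145 mm, fenced all round but for the gate; wooden fences 15 mm above the board. Discs tip into the slot by themselves once their centre passes x = -6 mm.
- gate (a point): middle of the gate, a 48 mm wide opening (y -24 to 24 mm) in the near fence, at board height (90 mm above the table) and the fence's inner face; axes as the sorting box. This fence is 6 mm thick (x -6 to 0) and the board ends at its outer face. Pushing a disc's centre to x = -10 to -14 mm drops it; the fingers need not pass the gate.
- slot (a point): centre of the slot's floor, 6 mm above the table; axes as the sorting box. The open-topped slot lies just beyond the gate: x -6 to -62, y -45 to 45 mm in the box's frame, 84 mm deep below the board; its front wall, 6 mm thick, is 105 mm above the table.
- disc_a: round ivory-coloured ceramic inlay disc, 34 mm across, 9 mm thick, 15 to 25 g, lying flat and loose on the sorting board, 85 to 130 mm from the gate. Origin: centre of its underside; z up (its turn about z means nothing).
- disc_b: round ivory-coloured ceramic inlay disc, 34 mm across, 9 mm thick, 15 to 25 g, lying flat and loose on the sorting board, 85 to 130 mm from the gate. Origin: centre of its underside; z up (its turn about z means nothing).
- disc_c: round ivory-coloured ceramic inlay disc, 34 mm across, 9 mm thick, 15 to 25 g, lying flat and loose on the sorting board, 85 to 130 mm from the gate. Origin: centre of its underside; z up (its turn about z means nothing).
- square: square ivory-coloured ceramic tile, 31 x 31 mm, 9 mm thick, lying on the sorting board among the discs. To be left where it is. Origin: centre of its underside.
- jar: screw-top amber glass jar, 38 mm across, 45 mm tall, standing in a far corner of the sorting board. Origin: centre of its underside.
- weight: small brass weight with a knob, 34 mm across, 42 mm tall, standing in the other far corner of the sorting board. Origin: centre of its underside.
- brush: brush lying on the table at the -y side of the sorting box. Origin: under its middle.
- pencil: yellow pencil, 178 mm long, 7 mm thick, lying on the table at the +y side of the sorting box. Origin: under its middle.
- palette_knife: palette knife lying on the table to the robot's right. Origin: under its middle.
- beaker: off-white plastic beaker, 72 mm across, 85 mm tall, to the robot's right. Origin: centre of its underside.
- lacquer_pot: black pot with a stick standing in it, 68 mm across, 150 mm tall with the stick, to the robot's left. Origin: centre of its underside.
Things that resemble listed ones, but are neither listed nor needed, are in the scene too. What is shaped like the disc_c but green is not meant.

How it is judged:
On the way, in this order (a step that is already met when the one before it is completed fails the run):
1. one disc lies in the slot, the other two are still on the board ((((x of disc_a in the frame of sorter between -0.065 and -0.006 m and y of disc_a in the frame of sorter between -0.048 and 0.048 m and z of disc_a in the frame of sorter below 0.076 m) and z of each of disc_b, disc_c in the frame of sorter above 0.084 m) or (z of each of disc_a, disc_c in the frame of sorter above 0.084 m and (x of disc_b in the frame of sorter between -0.065 and -0.006 m and y of disc_b in the frame of sorter between -0.048 and 0.048 m and z of disc_b in the frame of sorter below 0.076 m)) or (z of each of disc_a, disc_b in the frame of sorter above 0.084 m and (x of disc_c in the frame of sorter between -0.065 and -0.006 m and y of disc_c in the frame of sorter between -0.048 and 0.048 m and z of disc_c in the frame of sorter below 0.076 m)))), for 0.2 s.
2. two discs lie in the slot, the third is still on the board ((((x of disc_a in the frame of sorter between -0.065 and -0.006 m and y of disc_a in the frame of sorter between -0.048 and 0.048 m and z of disc_a in the frame of sorter below 0.076 m) and (x of disc_b in the frame of sorter between -0.065 and -0.006 m and y of disc_b in the frame of sorter between -0.048 and 0.048 m and z of disc_b in the frame of sorter below 0.076 m) and z of disc_c in the frame of sorter above 0.084 m) or ((x of disc_a in the frame of sorter between -0.065 and -0.006 m and y of disc_a in the frame of sorter between -0.048 and 0.048 m and z of disc_a in the frame of sorter below 0.076 m) and z of disc_b in the frame of sorter above 0.084 m and (x of disc_c in the frame of sorter between -0.065 and -0.006 m and y of disc_c in the frame of sorter between -0.048 and 0.048 m and z of disc_c in the frame of sorter below 0.076 m)) or (z of disc_a in the frame of sorter above 0.084 m and (x of disc_b in the frame of sorter between -0.065 and -0.006 m and y of disc_b in the frame of sorter between -0.048 and 0.048 m and z of disc_b in the frame of sorter below 0.076 m) and (x of disc_c in the frame of sorter between -0.065 and -0.006 m and y of disc_c in the frame of sorter between -0.048 and 0.048 m and z of disc_c in the frame of sorter below 0.076 m)))), for 0.2 s.
At the end, for the whole second after the job is handed in: All three discs lie at rest in the slot (inside its walls, their centres at least 14 mm below the board's top), and the square tile lies on the board within 30 mm of where it was (x of disc_a in the frame of sorter between -0.065 and -0.006 m and y of disc_a in the frame of sorter between -0.048 and 0.048 m and z of each of disc_a, disc_b, disc_c in the frame of sorter below 0.076 m and x of disc_b in the frame of sorter between -0.065 and -0.006 m and y of disc_b in the frame of sorter between -0.048 and 0.048 m and x of disc_c in the frame of sorter between -0.065 and -0.006 m and y of disc_c in the frame of sorter between -0.048 and 0.048 m and linear speed of each of disc_a, disc_b, disc_c below 0.02 m/s and distance of square from where it was at the start of the episode below 0.03 m and z of square in the frame of sorter above 0.084 m); the robot touches nothing.
It fails at once if a disc is lifted more than 12 mm off the board (z of any of disc_a, disc_b, disc_c in the frame of sorter above 0.102 m).
It fails at once if the square tile is moved more than 30 mm (distance of square from where it was at the start of the episode above 0.03 m).
It fails at once if a bystander is moved more than 30 mm or tipped over (distance of any of jar, weight, brush, pencil, palette_knife, beaker, lacquer_pot from where it was at the start of the episode above 0.03 m or angle between any of jar, weight, beaker, lacquer_pot's own z axis and vertical above 0.6 rad).
It also fails if it takes over 64 s, if anything falls off the work surface, if the arm or the gripper's body presses on something with over 40 N, if the wrist force passes 120 N, or if a joint passes its speed limit or range.

### The arm

A 6-joint arm with a two-finger parallel gripper is mounted at the origin on the work surface. World frame = base frame: x ahead of the robot, y to its left, z up, the work surface at z = 0. Lengths are in m, angles in rad, forces in N, time in s.
With the tool pointing down it reaches from about 0.275 to 0.975 m from the base axis. Payload 8.4 kg.
Tool frame: the origin (TCP) lies on the centre line of the jaws, within the pads' length; the fingertips stand 19 mm ahead of it and the grasp point (between the pads) is the TCP; z points along the fingers, y is the direction in which the jaws open and shut (so a half turn about z gives the same grasp; the last joint's range is limited). The gripper opens to 92 mm and grips with 3 to 60 N. Pads are 20 mm wide; open, the fingers measure 128 mm over their backs; the gripper's body (75 mm by 189 mm) begins 69 mm behind the grasp point.
Start: joints at [-1.183, 0.353, 1.633, -0, 1.155, -0.002], TCP at [0.238, -0.578, 0.234] pointing down, gripper open.
Joint ranges: [-2.63, 2.63], [-0.92, 2.1], [0.06, 2.66], [-1.3, 4.44], [0, 2.69], [-3.02, 3.02]. Speed limits (rad/s): [2.22, 2.22, 2.79, 3.14, 3.14, 3.14].

### API

Orientations are given as a unit quaternion [w, x, y, z].
In Python, from cell import r gives the robot as it stands.
- The arm moves only by the tool jog_arm, never from a script. Its argument "targets" is one flat list of numbers, 5 for each row, row after row: the gripper command: -1 is shut, 1 is fully open, values between are in proportion, then the shift along the tool's x, y, z normalised to -1 to 1, where 1 is 20 mm, then the turn about the tool's z normalised to -1 to 1, where 1 is 0.08 rad. In form: [grip, dx, dy, dz, spin, grip, dx, dy, dz, spin, ...]. A call has 1 to 20 rows; each row shifts and turns the commanded pose from where the row before left it, along the tool's axes as they then stand; what a row does not reach is not made up. A row lasts 1/8 s, in which the tool goes at most 62.5 mm and 10.7 degrees, less where a joint would pass 70% of its speed; a pose out of reach is approached as far as the arm can. A call with a number of a shift or a turn outside -1 to 1 is refused whole. A call with a gripper value outside its range is refused whole. The fingers move at their own pace and stop on an object; "squeeze" is the grip in N (left out, the last holds). Time passes only in rows, so rows that do not move let the fingers close. It gives the time, the measured TCP pose, the force and the opening at its end, in the units of the state.
- r.get_state(): the state, without advancing time (a new reading comes with each control period).
- r.capture(name): name is "scene" or "top"; returns a dict with "img" (480x640x3 uint8, red, green, blue), "intrinsics" (3x3 intrinsics, pixels), "extrinsics" (4x4, takes a point from camera to world coordinates). Camera axes: x right, y down, z forward; pixel columns grow to the right and rows downward; lengths in m; the calibration is good to about 2 mm. A picture is of the moment at which its call begins. There is no depth.
- r.job_done(): hands the job in, once; it reports no verdict.
Trained networks look in a picture, given as the dict that the camera call returned (one of the last four; its "shot" number tells which), for a name from the list of things; names that differ only in an ending like _2 or _b are one class to them, and where a whole thing is asked for, a point or a joint stands for the part that bears it (a point fixed in the world has none). Each returns a list of dicts, best first, with "confidence" (0 to 1); they miss things now and then, are a little off and sometimes report something else, mostly with a low value. They report only what shows in the picture. A call takes as long as a camera call. They do not tell look-alikes from the thing itself.
- r.recognise(picture, label): "box" ([centre column, centre row, width, height] in pixels, round what is visible of it).
- r.trace(picture, label): "pixels" (480x640 bool, what is visible of it) and "box" ([centre column, centre row, width, height] in pixels, round what is visible of it).
The state is a dict: "clock": time; "joints": joint angles; "joint_velocities": joint speeds; "joint_efforts": joint torques, N m; "ee_pos": TCP position; "tool_rot": TCP orientation; "wrist_force": force on the tool from outside, world axes, zero at the start; "moment": the same for the moment, N m; "gripper_width": finger opening in m.
Only numpy, scipy, OpenCV 4.12 (cv2) and the standard library are available. Lean on these libraries where they do the work, as an engineer would, in place of code of your own. Each camera call takes 0.05 s, during which the arm holds its last target. There are 200 camera calls.

## Working session

There is one attempt and no reset: what is moved stays moved. The work goes in short steps, Python scripts to look and compute and a tool call to move; the robot and the scene stay as the last step left them, time stands still between calls to the robot, and variables do not carry over. Pictures are saved under pics/ and viewed, about 8 in all and at most 12, crops included, and the job is handed in when it is done.

Besides the shell and the picture viewer there is one more tool, called after ">>>" as name(argument=value, ...) on one line, values as JSON. jog_arm: Moves the arm, as the interface text tells. Scaled input: -1 to 1 covers 20 mm each way for a shift and 0.08 rad each way for a turn. Its arguments: {"type":"object","properties":{"targets":{"type":"array","items":{"type":"number"}},"squeeze":{"type":"number"}},"required":["targets"]}

```bash
mkdir -p pics; ls; cat > h.py <<'E'
import numpy as np, cv2
from cell import r
def ray(p,uv,z):
    K=p["intrinsics"];T=np.array(p["extrinsics"]);d=T[:3,:3]@np.linalg.solve(K,[uv[0],uv[1],1.]);o=T[:3,3]
    return o+d*(z-o[2])/d[2]
def proj(p,P):
    T=np.linalg.inv(p["extrinsics"]);q=T[:3,:3]@np.array(P)+T[:3,3];q=p["intrinsics"]@q;return q[:2]/q[2]
def save(img,n): cv2.imwrite("pics/"+n,cv2.cvtColor(img,cv2.COLOR_RGB2BGR))
E
python3 - <<'E'
from h import *
s=r.get_state();print(s)
for n in("scene","top"):
    p=r.capture(n);save(p["img"],n+"0.png");print(n,np.round(p["extrinsics"],3).tolist(),p["intrinsics"][0][0])
    for l in("disc_a","square","sorter","jar","weight"):
        for d in r.recognise(p,l):
            print(l,round(d["confidence"],2),np.round(d["box"],1),np.round(ray(p,d["box"][:2],.099),3))
E
```

```text
pics
{'clock': 0.0, 'joints': array([-1.18344152e+00,  3.53645073e-01,  1.63414938e+00, -1.88345398e-05,
        1.15518046e+00, -2.38798828e-03]), 'joint_velocities': array([ 4.95932049e-04, -7.07582354e-05,  1.97223759e-04,  5.45010308e-05,
        1.75905093e-03,  1.35596812e-05]), 'joint_efforts': array([-7.31883829e-04, -5.93857205e+01, -3.34215331e+01,  6.97433855e-02,
        2.33479100e-02, -1.43779216e-04]), 'ee_pos': array([ 0.23729108, -0.57768862,  0.23285907]), 'tool_rot': array([-6.76717306e-04,  9.81071608e-01,  1.93644060e-01, -1.40664707e-04]), 'wrist_force': array([ 0.04417926, -0.83271251,  0.71818194]), 'moment': array([-0.02173674,  0.0090825 , -0.01354788]), 'gripper_width': 0.09196255529081002}
scene [[-0.832, 0.445, -0.332, 1.015], [0.555, 0.682, -0.477, 0.763], [0.014, -0.581, -0.814, 1.399], [0.0, 0.0, 0.0, 1.0]] 558.6567663793196
disc_a 0.67 [238.  223.3   9.8   6.7] [ 0.635 -0.18   0.099]
disc_a 0.64 [298.  229.1  10.4   7.2] [ 0.499 -0.066  0.099]
sorter 0.91 [293.1 259.2 105.9 122. ] [0.568 0.015 0.099]
sorter 0.69 [324.1 323.2  58.6  28.9] [0.607 0.228 
[... 282 characters left out ...]
6], [0.0, 0.0, 0.0, 1.0]] 456.53088685506276
disc_a 0.77 [356.8 219.4  15.7  14.5] [ 0.563 -0.061  0.099]
disc_a 0.76 [366.8 249.   19.4  15.7] [ 0.5   -0.08   0.099]
disc_a 0.64 [299.8 231.4  17.9  16.4] [0.54  0.061 0.099]
disc_a 0.62 [436.6 273.1  20.8  92.9] [ 0.446 -0.222  0.099]
disc_a 0.46 [384.4 309.9  13.9  19.1] [ 0.373 -0.111  0.099]
disc_a 0.45 [440.1 208.9  12.9  12.7] [ 0.582 -0.237  0.099]
square 0.55 [324.4 209.1  14.1  14.5] [0.587 0.008 0.099]
sorter 0.68 [337.2 234.2 164.1 140.8] [ 0.532 -0.018  0.099]
jar 0.78 [294.4 180.8  18.6  16.9] [0.651 0.071 0.099]
jar 0.37 [535.9 219.1  48.2  38.7] [ 0.555 -0.434  0.099]
weight 0.63 [400.4 211.5  16.9  16. ] [ 0.578 -0.153  0.099]
```

View pics/top0.png

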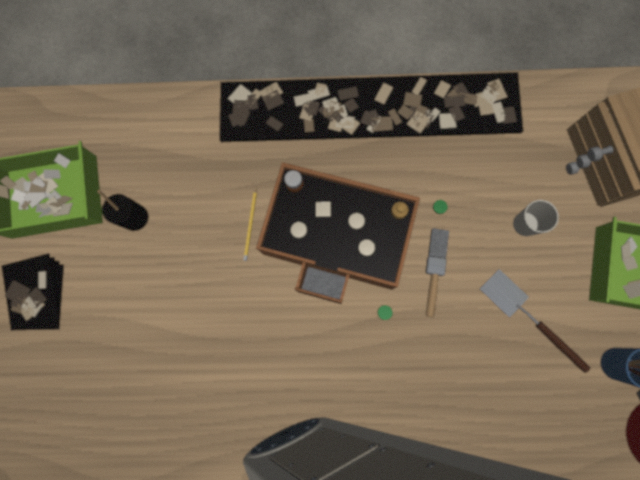

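View pics/scene0.png

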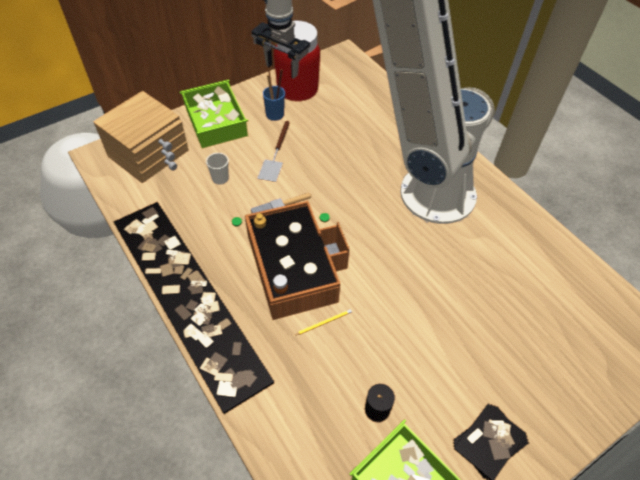

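The top view shows three ivory discs on the board at (299,230), (357,221) and (367,248), and the square at (323,209). The look-alikes at (440,207) and (385,313) are green and lie on the table, so they are not meant. Next I fit the board and measure these.

```bash
cat > m.py <<'E'
from h import *
from scipy.optimize import least_squares
def white(p):
    im=p["img"].astype(int);m=((im.min(2)>105)).astype(np.uint8)
    roi=np.zeros_like(m);cv2.fillConvexPoly(roi,np.array([[284,172],[414,202],[393,280],[265,246]]),1)
    n,l,st,c=cv2.connectedComponentsWithStats(m*roi)
    return [(st[i,4],c[i]+0,st[i,:4]) for i in range(1,n) if st[i,4]>40]
E
python3 - <<'E'
from m import *
p=r.capture("top");im=p["img"]
for a,c,s in white(p): print(a,np.round(c,1),s,np.round(ray(p,c,.099),4))
g=im.max(2);m=(g<70).astype(np.uint8)
roi=np.zeros_like(m);roi[155:295,250:425]=1
roi2=np.array([[283,163],[420,197],[397,288],[320,270],[258,250]]);rm=np.zeros_like(m);cv2.fillConvexPoly(rm,roi2,1)
m*=rm;m=cv2.morphologyEx(m,cv2.MORPH_OPEN,np.ones((3,3)))
n,l,st,c=cv2.connectedComponentsWithStats(m);i=1+np.argmax(st[1:,4]);h=cv2.convexHull(np.argwhere(l==i)[:,::-1].astype(np.int32))
q=cv2.approxPolyDP(h,5,True)[:,0];print("hull",q.tolist())
W=np.array([ray(p,x,.09)[:2] for x in h[:,0]]).astype(np.float32)*1000
print(cv2.minAreaRect(W))
print([np.round(ray(p,x,.09)[:2],3).tolist() for x in q])
v=cv2.resize(im[155:305,245:425],None,fx=4.4,fy=4,interpolation=cv2.INTER_CUBIC);v=cv2.convertScaleAbs(v,alpha=1.5)
cv2.polylines(v,[((h[:,0]-[245,155]+.5)*[4.4,4]).astype(np.int32)],True,(0,255,0),1);save(v,"crop1.png")
E
```

```text
177 [292.3 179.4] [285 173  16  14] [0.6546 0.0757 0.099 ]
212 [322.9 208.8] [316 202  15  15] [0.588  0.0109 0.099 ]
197 [356.2 220.4] [349 213  16  16] [ 0.5611 -0.0592  0.099 ]
193 [298.3 229.6] [291 222  16  16] [0.5443 0.0637 0.099 ]
205 [366.3 247.2] [359 240  16  16] [ 0.5033 -0.0787  0.099 ]
hull [[413, 202], [394, 280], [323, 269], [262, 245], [281, 180], [302, 173]]
((551.1472778320312, -18.177642822265625), (290.8608703613281, 191.8108673095703), 73.54071807861328)
[[0.6, -0.182], [0.434, -0.135], [0.46, 0.013], [0.514, 0.142], [0.657, 0.101], [0.671, 0.055]]
```

View pics/crop1.png

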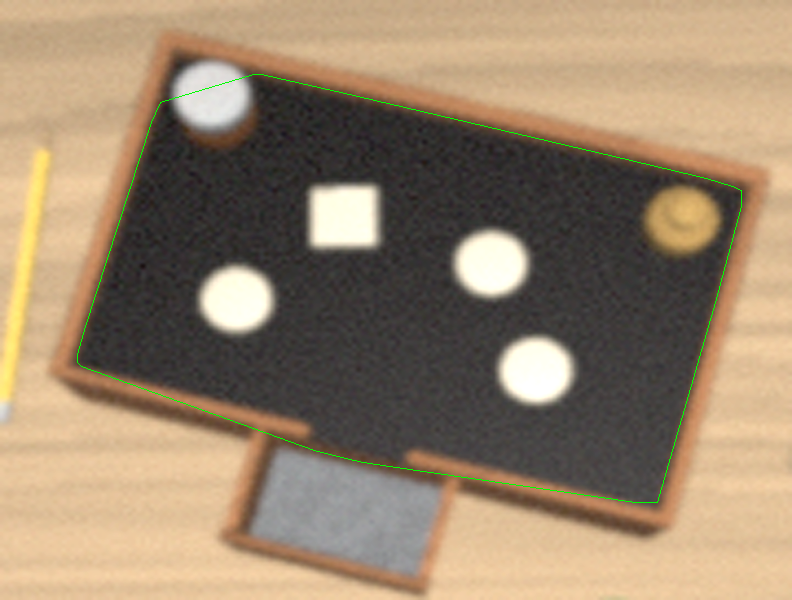

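The enlarged crop shows three round ivory discs at crop (491,263), (237,299) and (536,370), with the square at (344,217). The gate runs between the fence ends at about (311,424) and (407,450). I compute the sorter frame from that.

```bash
python3 - <<'E'
from m import *
p=r.capture("top")
f=lambda c,z: ray(p,[245+c[0]/4.4-.5,155+c[1]/4-.5],z)[:2]
L=[f(x,.105) for x in((72,362),(311,424),(407,450),(662,518))]
F=[f(x,.09) for x in((258,75),(740,188))]
F2=[f(x,.105) for x in((170,50),(745,182))]
for A in(L[0],L[3]),(F[0],F[1]),(F2[0],F2[1]),(L[1],L[2]):
    d=A[0]-A[1];print(np.round(A,4).tolist(),np.hypot(*d),np.degrees(np.arctan2(-d[0],d[1])) )
g=(L[1]+L[2])/2;print(g)
# center from side fences
print((L[0]+L[3])/2)
E
```

```text
[[0.5119, 0.1421], [0.425, -0.1344]] 0.28989090803173073 -17.460035859207192
[[0.6707, 0.0528], [0.6016, -0.1814]] 0.24412896965693623 -16.443607559764445
[[0.6809, 0.0947], [0.601, -0.1813]] 0.28732445829374004 -16.15928575224451
[[0.4768, 0.0286], [0.4624, -0.0164]] 0.04728799532171966 -17.83611451641453
[0.46960624 0.00608064]
[0.46844798 0.00387466]
```

```bash
cat > plan.py <<'E'
from m import *
import json
YAW=np.radians(-17); G=np.array([.469,.005]); OFF=24.4; U=.02; A=.08
R=np.array([[np.cos(YAW),-np.sin(YAW)],[np.sin(YAW),np.cos(YAW)]])
def s2w(q): return G+R@(np.array(q)/1000)
def w2s(w): return R.T@(np.array(w)[:2]-G)*1000
def now():
    s=r.get_state();w,x,y,z=s["tool_rot"]
    return np.array([*s["ee_pos"],np.arctan2(2*(x*y+w*z),1-2*(y*y+z*z))])
def rows(poses,grip,cur=None):
    """poses: world x,y,z,theta (unlimited steps are split)"""
    c=now() if cur is None else cur.copy();out=[]
    for t in poses:
        for _ in range(60):
            d=t[:3]-c[:3];th=c[3];dt=(t[3]-th+np.pi)%(2*np.pi)-np.pi
            v=np.array([d[0]*np.cos(th)+d[1]*np.sin(th),d[0]*np.sin(th)-d[1]*np.cos(th),-d[2],-dt])/[U,U,U,A]
            n=max(1,np.ceil(np.abs(v).max()-.02));last=n==1
            v=np.clip(np.round(v/n,2),-1,1);out.append([grip,*v])
            th=c[3];a=v*[U,U,U,A]
            c+=[a[0]*np.cos(th)+a[1]*np.sin(th),a[0]*np.sin(th)-a[1]*np.cos(th),-a[2],-a[3]]
            if last:break
    print(len(out));
    for i in range(0,len(out),20):print(json.dumps([float(x) for k in out[i:i+20] for x in k]).replace(" ","").replace(".0,",",").replace("-0,","0,"))
    return c
def pose(disc,head,back,z):  # disc centre in sorter mm, heading rad in sorter
    h=np.array([np.cos(head),np.sin(head)]);return np.array([*s2w(np.array(disc)-h*back),z,head+YAW])
def bez(P0,P1,P2,n,z,t0=0):
    P0,P1,P2=map(np.array,(P0,P1,P2));o=[]
    for t in np.linspace(t0,1,n+1):
        d=(1-t)*(P1-P0)+t*(P2-P1);o.append(pose((1-t)**2*P0+2*t*(1-t)*P1+t*t*P2,np.arctan2(d[1],d[0]),OFF,z))
    return o
E
python3 - <<'E'
from plan import *
a=np.arctan2(70,-17)
c=now();print(c)
print("approach");rows([pose((57,-70),a,38,.18)],-.61)
E
```

```text
[ 0.23746822 -0.57812663  0.23359361  0.38978832]
approach
26
[-0.61,1,-0.78,0.13,-0.67,-0.61,0.99,-0.69,0.12,-0.64,-0.61,0.97,-0.61,0.12,-0.61,-0.61,0.95,-0.53,0.11,-0.58,-0.61,0.98,-0.49,0.11,-0.58,-0.61,1,-0.44,0.11,-0.58,-0.61,0.97,-0.37,0.1,-0.55,-0.61,0.98,-0.33,0.1,-0.55,-0.61,0.99,-0.29,0.1,-0.55,-0.61,0.95,-0.23,0.1,-0.51,-0.61,0.96,-0.19,0.1,-0.51,-0.61,0.96,-0.15,0.1,-0.51,-0.61,0.97,-0.11,0.1,-0.51,-0.61,0.97,-0.07,0.1,-0.51,-0.61,0.97,-0.03,0.1,-0.51,-0.61,0.97,0.01,0.1,-0.51,-0.61,0.97,0.05,0.1,-0.52,-0.61,0.97,0.09,0.1,-0.51,-0.61,0.97,0.12,0.1,-0.52,-0.61,0.96,0.17,0.1,-0.51]
[-0.61,0.95,0.2,0.1,-0.52,-0.61,0.95,0.24,0.1,-0.51,-0.61,0.93,0.28,0.09,-0.52,-0.61,0.92,0.32,0.1,-0.51,-0.61,0.91,0.36,0.09,-0.52,-0.61,0.9,0.4,0.1,-0.51]
```

>>> jog_arm(targets=[-0.61,1,-0.8,0.1,-0.65,-0.61,1,-0.7,0.1,-0.65,-0.61,1,-0.6,0.1,-0.6,-0.61,1,-0.5,0.1,-0.6,-0.61,1,-0.5,0.1,-0.6,-0.61,1,-0.45,0.1,-0.6,-0.61,1,-0.35,0.1,-0.55,-0.61,1,-0.35,0.1,-0.55,-0.61,1,-0.3,0.1,-0.55,-0.61,0.95,-0.25,0.1,-0.5,-0.61,0.95,-0.2,0.1,-0.5,-0.61,0.95,-0.15,0.1,-0.5,-0.61,0.95,-0.1,0.1,-0.5,-0.61,0.95,-0.05,0.1,-0.5,-0.61,0.95,0,0.1,-0.5,-0.61,0.95,0,0.1,-0.5,-0.61,0.95,0.05,0.1,-0.5,-0.61,0.95,0.1,0.1,-0.5,-0.61,0.95,0.1,0.1,-0.5,-0.61,0.95,0.15,0.1,-0.5])

```text
clock: 3.2
ee_pos: [0.4444, -0.218, 0.1935]
tool_rot: [0.0, 0.808, 0.589, 0.0]
wrist_force: [-0.2, 0.0, 0.3]
gripper_width: 0.0181
```

```bash
python3 - <<'E'
from plan import *
a=np.arctan2(70,-17)
s=r.get_state();print(now(),s["joints"],s["gripper_width"],s["clock"])
c=rows([pose((57,-70),a,38,.18),pose((57,-70),a,38,.113)],-.61)
E
```

```text
[ 0.44443194 -0.21798673  0.19345298  1.26044977] [-4.59049297e-01  1.97426495e-01  1.94655180e+00  2.29234043e-05
  9.97601918e-01 -1.48715170e-01] 0.01808855777772812 3.2
10
[-0.61,0.95,0.19,0.11,-0.52,-0.61,0.94,0.23,0.11,-0.53,-0.61,0.93,0.27,0.11,-0.52,-0.61,0.92,0.31,0.11,-0.53,-0.61,0.9,0.34,0.12,-0.52,-0.61,0.89,0.38,0.11,-0.53,-0.61,0,0,0.84,0,-0.61,0,0,0.84,0,-0.61,0,0,0.84,0,-0.61,0,0,0.83,0.0]
```

>>> jog_arm(targets=[-0.61,0.95,0.2,0.1,-0.5,-0.61,0.95,0.2,0.1,-0.5,-0.61,0.95,0.25,0.1,-0.5,-0.61,0.9,0.3,0.1,-0.55,-0.61,0.9,0.35,0.1,-0.55,-0.61,0.9,0.4,0.1,-0.55,-0.61,0,0,0,0])

```text
clock: 4.08
ee_pos: [0.5012, -0.1162, 0.1814]
tool_rot: [-0.0, 0.727, 0.686, -0.0]
wrist_force: [0.7, 0.1, -0.1]
gripper_width: 0.0182
```

```bash
python3 - <<'E'
from plan import *
a=np.arctan2(70,-17)
print(now(),pose((57,-70),a,38,.18))
c=rows([pose((57,-70),a,38,.135),pose((57,-70),a,38,.1125)],-.61)
rows(bez((57,-70),(40,0),(-11,0),16,.1125),-.61,c)
p=r.capture("top");im=p["img"][130:310,240:440].copy();v=cv2.resize(im,None,fx=4,fy=3.3,interpolation=cv2.INTER_CUBIC)
def mk(P,col):
    q=((proj(p,P)+.5-[240,130])*[4,3.3]).astype(int);cv2.circle(v,tuple(int(x) for x in q),4,col,-1)
for q in((0,-24),(0,24),(0,145),(0,-145),(180,145),(180,-145)):mk([*s2w(q),.09],(255,0,0))
for q in((57,-70),(107,-34),(55,78),(112,40)):mk([*s2w(q),.099],(255,0,0))
n=now();mk([n[0],n[1],n[2]-.019],(0,255,0));save(v,"c2.png")
E
```

```text
[ 0.5011571  -0.11617095  0.18136961  1.51241503] [ 0.50082309 -0.1165416   0.18        1.51233511]
5
[-0.61,-0.01,-0.01,0.77,0,-0.61,0,0,0.77,0,-0.61,-0.01,-0.01,0.78,0,-0.61,0,0,0.56,0,-0.61,0,0,0.56,0.0]
27
[-0.61,0.68,0,0,0,-0.61,0.44,0.05,0,-0.57,-0.61,0.42,0.05,0,-0.63,-0.61,0.39,0.06,0,-0.7,-0.61,0.38,0.06,0,-0.77,-0.61,0.36,0.08,0,-0.86,-0.61,0.34,0.08,0,-0.96,-0.61,0.16,0.04,0,-0.52,-0.61,0.17,0.05,0,-0.52,-0.61,0.16,0.05,0,-0.56,-0.61,0.15,0.05,0,-0.57,-0.61,0.15,0.05,0,-0.6,-0.61,0.15,0.07,0,-0.61,-0.61,0.15,0.05,0,-0.63,-0.61,0.15,0.06,0,-0.64,-0.61,0.15,0.06,0,-0.65,-0.61,0.14,0.06,0,-0.66,-0.61,0.15,0.06,0,-0.66,-0.61,0.14,0.06,0,-0.66,-0.61,0.15,0.06,0,-0.66]
[-0.61,0.14,0.06,0,-0.65,-0.61,0.15,0.06,0,-0.63,-0.61,0.15,0.06,0,-0.63,-0.61,0.15,0.05,0,-0.6,-0.61,0.15,0.06,0,-0.6,-0.61,0.16,0.05,0,-0.56,-0.61,0.16,0.05,0,-0.56]
```

View pics/c2.png

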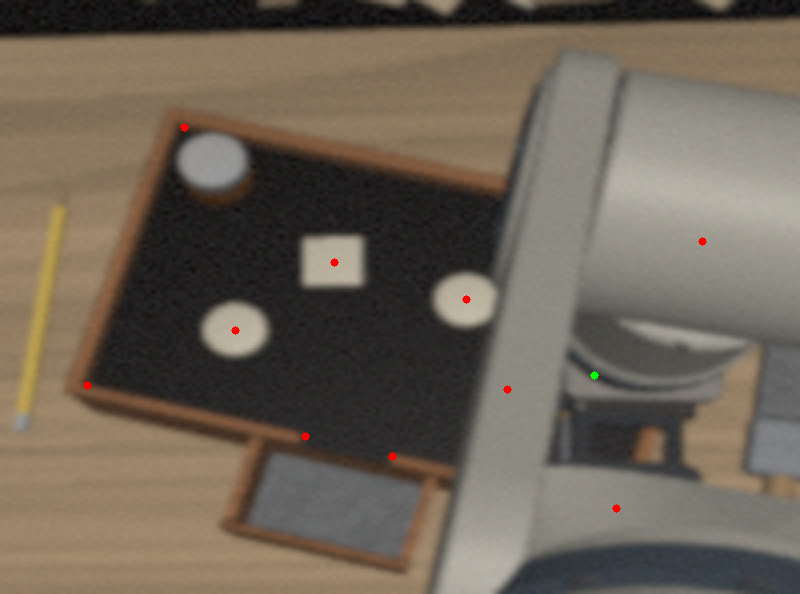

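The crop shows my projected frame marks sitting on the gate posts, board corners, discs and square. The arm is hovering behind disc 3. Next: descend, then push.

>>> jog_arm(targets=[-0.61,0,0,0.8,0,-0.61,0,0,0.8,0,-0.61,0,0,0.75,0,-0.61,0,0,0.55,0,-0.61,0,0,0.5,0,-0.61,0,0,0,0])

```text
clock: 4.88
ee_pos: [0.5001, -0.1173, 0.1128]
tool_rot: [-0.001, 0.728, 0.685, -0.0]
wrist_force: [0.7, -0.2, -0.4]
gripper_width: 0.0182
```

```bash
python3 - <<'E'
from plan import *
n=now();print(n,w2s(n));c=rows(bez((57,-70),(40,0),(-11,0),12,.1125),-.61)
E
```

```text
[ 0.50009419 -0.11730783  0.11279459  1.50975675] [  65.49487265 -107.87249506]
22
[-0.61,0.72,0.03,0.01,-0.03,-0.61,0.58,0.06,0,-0.77,-0.61,0.55,0.07,0,-0.89,-0.61,0.5,0.08,0,-1,-0.61,0.24,0.04,0,-0.59,-0.61,0.24,0.06,0,-0.59,-0.61,0.22,0.05,0,-0.67,-0.61,0.22,0.07,0,-0.66,-0.61,0.21,0.06,0,-0.75,-0.61,0.21,0.07,0,-0.74,-0.61,0.2,0.07,0,-0.81,-0.61,0.2,0.08,0,-0.82,-0.61,0.2,0.07,0,-0.86,-0.61,0.19,0.08,0,-0.86,-0.61,0.2,0.07,0,-0.88,-0.61,0.19,0.09,0,-0.89,-0.61,0.2,0.07,0,-0.87,-0.61,0.19,0.09,0,-0.86,-0.61,0.2,0.07,0,-0.82,-0.61,0.2,0.07,0,-0.82]
[-0.61,0.21,0.06,0,-0.75,-0.61,0.21,0.08,0,-0.76]
```

>>> jog_arm(targets=[-0.61,0.35,0,0,0,-0.61,0.35,0.05,0,0,-0.61,0.3,0.03,0,-0.4,-0.61,0.3,0.03,0,-0.4,-0.61,0.3,0.03,0,-0.45,-0.61,0.25,0.04,0,-0.45,-0.61,0.25,0.04,0,-0.5,-0.61,0.25,0.04,0,-0.5,-0.61,0.25,0.05,0,-0.6,-0.61,0.25,0.05,0,-0.6,-0.61,0.2,0.05,0,-0.65,-0.61,0.2,0.05,0,-0.65])

```text
clock: 6.38
ee_pos: [0.5059, -0.0517, 0.1136]
tool_rot: [0.0, 0.57, 0.822, 0.0]
wrist_force: [-0.4, 0.8, 0.1]
gripper_width: 0.0181
```

```bash
python3 - <<'E'
from plan import *
n=now();s=w2s(n);a=n[3]-YAW;print(n,s,np.degrees(a),"disc exp",s+OFF*np.array([np.cos(a),np.sin(a)]))
for nm in("top","scene"):
    p=r.capture(nm);q=proj(p,[*s2w((30,0)),.1]).astype(int);x,y=q
    v=cv2.resize(p["img"][max(y-60,0):y+60,x-70:x+70],None,fx=2.8,fy=2.8,interpolation=cv2.INTER_CUBIC)
    V=v if nm=="top" else np.hstack([V,v])
save(V,"c3.png")
rows(bez((57,-70),(40,0),(-11,0),12,.1125,.42),-.61)
E
```

```text
[ 0.505892   -0.05170262  0.11357854  1.92888499] [ 51.85823512 -43.43881031] 127.51696930483284 disc exp [ 36.9987237 -24.0853889]
15
[-0.61,0.02,0.01,0.05,-0.03,-0.61,0.25,0.07,0,-0.85,-0.61,0.24,0.08,0,-0.9,-0.61,0.23,0.09,0,-0.94,-0.61,0.23,0.08,0,-0.98,-0.61,0.23,0.09,0,-1,-0.61,0.11,0.05,0,-0.52,-0.61,0.11,0.05,0,-0.51,-0.61,0.12,0.04,0,-0.51,-0.61,0.11,0.05,0,-0.52,-0.61,0.23,0.09,0,-1,-0.61,0.22,0.09,0,-0.99,-0.61,0.24,0.08,0,-0.95,-0.61,0.24,0.08,0,-0.91,-0.61,0.24,0.08,0,-0.85]
```

View pics/c3.png

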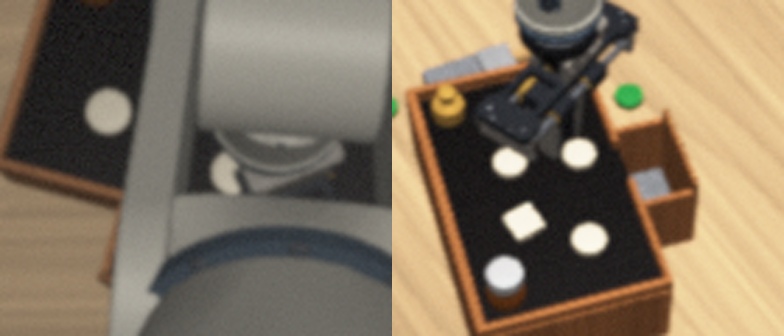

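The scene crop on the right shows the disc at about (578,152), held in the fingers' cradle and nearing the gate. Disc 1 at (510,160) is untouched. I continue through the gate.

>>> jog_arm(targets=[-0.61,0.25,0.07,0.05,-0.85,-0.61,0.25,0.08,0,-0.9,-0.61,0.25,0.08,0,-0.95,-0.61,0.23,0.08,0,-1,-0.61,0.23,0.09,0,-1,-0.61,0.23,0.1,0,-1,-0.61,0.23,0.09,0,-1,-0.61,0.23,0.09,0,-1,-0.61,0.23,0.09,0,-1,-0.61,0.24,0.08,0,-0.95,-0.61,0.24,0.08,0,-0.9,-0.61,0.24,0.08,0,-0.9,-0.61,0,0,0,0,-0.61,0,0,0,0])

```text
clock: 8.22
ee_pos: [0.4818, 0.0011, 0.1126]
tool_rot: [0.0, 0.15, 0.989, 0.0]
wrist_force: [-0.2, -0.6, -0.3]
gripper_width: 0.0178
```

```bash
cat > chk.py <<'E'
from plan import *
import sys
n=now();s=w2s(n);a=n[3]-YAW;print(n,s,np.degrees(a),"disc exp",s+OFF*np.array([np.cos(a),np.sin(a)]),"j6",r.get_state()["joints"][5])
p=r.capture("scene");x,y=proj(p,[*s2w((30,0)),.1]).astype(int)
save(cv2.resize(p["img"][y-60:y+60,x-70:x+70],None,fx=4,fy=4,interpolation=cv2.INTER_CUBIC),sys.argv[1])
for d in r.recognise(p,"disc_a"):
    print(round(d["confidence"],2),np.round(d["box"],1),np.round(w2s(ray(p,d["box"][:2],.099))),"slot",np.round(w2s(ray(p,d["box"][:2],.015))))
E
python3 chk.py c4.png
```

```text
[4.81771992e-01 1.10211595e-03 1.12624121e-01 2.84009533e+00] [1.33535481e+01 6.60414890e-03] 179.7254759219588 disc exp [-11.04617182   0.12351262] j6 -1.2700883912046868
0.68 [283.  241.2   9.   10.7] [103. -29.] slot [ 90. -88.]
0.6 [236.5 222.6   9.4   6.9] [ 216. -132.] slot [ 211. -198.]
0.4 [313.2 268.6  15.1  10.8] [46. 84.] slot [30. 32.]
0.35 [282.7 284.6  17.4  16.5] [141. 110.] slot [130.  60.]
```

View pics/c4.png

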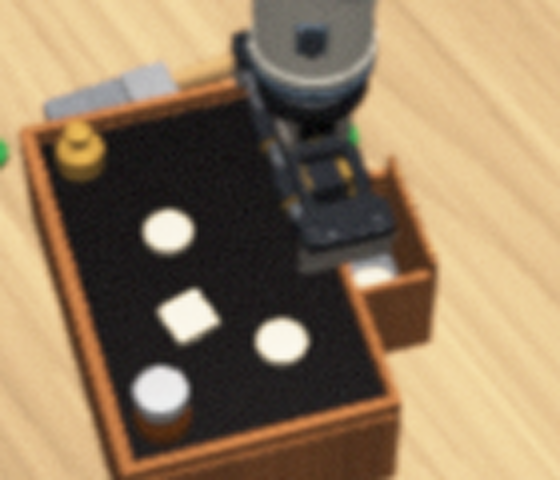

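The crop shows the first disc lying in the slot at (372,273), with the other two discs and the square still on the board. Next I lift and move to disc 1.

```bash
python3 - <<'E'
from plan import *
n=now();u=n.copy();u[2]=.17;a=np.arctan2(34,-57)
c=rows([u,pose((107,-34),a,36,.17),pose((107,-34),a,36,.1125)],-.61)
E
```

```text
13
[-0.61,0,0,-0.96,0,-0.61,0,0,-0.96,0,-0.61,0,0,-0.95,0,-0.61,-0.89,-0.37,0,0.95,-0.61,-0.92,-0.3,0,0.95,-0.61,-0.94,-0.23,0,0.95,-0.61,-0.95,-0.16,0,0.95,-0.61,-0.96,-0.09,0,0.96,-0.61,-0.96,-0.01,0,0.95,-0.61,-0.97,0.06,0,0.96,-0.61,0,0,0.96,0,-0.61,0,0,0.96,0,-0.61,0,0,0.95,-0.0]
```

>>> jog_arm(targets=[-0.61,0,0,-0.95,0,-0.61,0,0,-0.95,0,-0.61,0,0,-0.95,0,-0.61,-0.9,-0.37,0,0.95,-0.61,-0.92,-0.3,0,0.95,-0.61,-0.94,-0.23,0,0.95,-0.61,-0.95,-0.16,0,0.95,-0.61,-0.96,-0.09,0,0.96,-0.61,-0.96,0,0,0.95,-0.61,-0.97,0.06,0,0.96,-0.61,0,0,0,0,-0.61,0,0,0.95,0,-0.61,0,0,0.95,0,-0.61,0,0,0.95,0,-0.61,0,0,0,0])

```text
clock: 10.2
ee_pos: [0.5849, -0.0848, 0.1106]
tool_rot: [-0.001, 0.404, 0.915, -0.0]
wrist_force: [-0.3, 1.1, 0.0]
gripper_width: 0.0178
```

```bash
python3 - <<'E'
from plan import *
n=now();print(n,w2s(n));c=rows(bez((107,-34),(50,0),(-11,0),17,.1125),-.61)
E
```

```text
[ 0.58492472 -0.08477306  0.11063419  2.30877242] [137.10646693 -51.95729753]
18
[-0.61,0.53,0,-0.09,0.02,-0.61,0.39,0.03,0,-0.35,-0.61,0.39,0.03,0,-0.36,-0.61,0.37,0.03,0,-0.36,-0.61,0.38,0.03,0,-0.38,-0.61,0.37,0.03,0,-0.38,-0.61,0.37,0.03,0,-0.39,-0.61,0.37,0.04,0,-0.39,-0.61,0.36,0.03,0,-0.4,-0.61,0.36,0.03,0,-0.41,-0.61,0.36,0.04,0,-0.41,-0.61,0.36,0.03,0,-0.41,-0.61,0.36,0.04,0,-0.41,-0.61,0.36,0.03,0,-0.42,-0.61,0.35,0.04,0,-0.41,-0.61,0.36,0.03,0,-0.42,-0.61,0.36,0.04,0,-0.41,-0.61,0.36,0.03,0,-0.41]
```

>>> jog_arm(targets=[-0.61,0.27,0,-0.09,0,-0.61,0.27,0,0,0,-0.61,0.38,0.03,0,-0.35,-0.61,0.38,0.03,0,-0.35,-0.61,0.38,0.03,0,-0.36,-0.61,0.38,0.03,0,-0.38,-0.61,0.37,0.03,0,-0.38,-0.61,0.37,0.03,0,-0.39,-0.61,0.37,0.04,0,-0.39,-0.61,0.36,0.03,0,-0.4,-0.61,0.36,0.03,0,-0.41,-0.61,0.36,0.04,0,-0.41,-0.61,0.36,0.03,0,-0.41,-0.61,0.36,0.04,0,-0.41,-0.61,0.36,0.03,0,-0.42])

```text
clock: 12.08
ee_pos: [0.5078, -0.0122, 0.1144]
tool_rot: [0.0, 0.212, 0.977, 0.0]
wrist_force: [0.4, 0.5, -0.3]
gripper_width: 0.0175
```

```bash
python3 chk.py c5.png; python3 - <<'E'
from plan import *
c=rows(bez((107,-34),(50,0),(-11,0),5,.1125,14/17),-.61)
E
```

```text
[ 0.50782395 -0.0122005   0.11438843  2.71522206] [42.15646358 -5.09789726] 172.57076441426977 disc exp [17.96129391 -1.94293853] j6 -1.1714337399753119
0.57 [312.2 268.6  18.   15.5] [49. 83.] slot [33. 31.]
0.56 [327.3 218.4   7.6   9.4] [-44. -73.] slot [ -66. -135.]
0.41 [237.6 221.8  11.9   5.5] [ 213. -134.] slot [ 207. -200.]
6
[-0.61,0.36,0.04,0.09,-0.39,-0.61,0.21,0.02,0,-0.25,-0.61,0.22,0.02,0,-0.25,-0.61,0.21,0.02,0,-0.24,-0.61,0.22,0.03,0,-0.25,-0.61,0.21,0.02,0,-0.25]
```

View pics/c5.png

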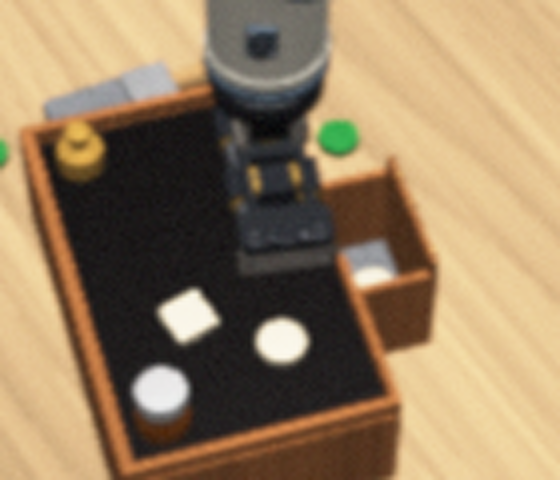

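The crop shows no stray disc, so disc 1 is hidden under the gripper, still in the cradle. Square and the last disc are unmoved. I finish the push.

>>> jog_arm(targets=[-0.61,0.36,0.04,0.09,-0.4,-0.61,0.21,0.02,0,-0.25,-0.61,0.22,0.02,0,-0.25,-0.61,0.21,0.02,0,-0.25,-0.61,0.22,0.03,0,-0.25,-0.61,0.21,0.02,0,-0.25,-0.61,0,0,0,0,-0.61,0,0,0,0])

```text
clock: 13.18
ee_pos: [0.4828, 0.0008, 0.1126]
tool_rot: [0.0, 0.148, 0.989, 0.0]
wrist_force: [0.7, 0.2, -0.7]
gripper_width: 0.0177
```

>>> jog_arm(targets=[-0.61,0,0,-0.95,0,-0.61,0,0,-0.95,0,-0.61,0,0,-0.95,0,-0.61,-1,0,0,0,-0.61,-1,0,0,0,-0.61,0,0,0,0])

```text
clock: 13.92
ee_pos: [0.5219, -0.0112, 0.1696]
tool_rot: [0.0, 0.148, 0.989, 0.0]
wrist_force: [0.0, -0.7, 1.0]
gripper_width: 0.0176
```

```bash
python3 chk.py c6.png; python3 - <<'E'
from plan import *
p=r.capture("top")
for a,c,s in white(p): print(a,np.round(c,1),np.round(w2s(ray(p,c,.099)),1))
a=np.arctan2(-78,-15)
c=rows([pose((55,78),a,37,.17),pose((55,78),a,37,.1125)],-.61)
E
```

```text
[ 0.52193243 -0.01120867  0.16959558  2.84426498] [ 5.53584922e+01 -2.44874652e-02] 179.96437905973346 disc exp [ 3.09584969e+01 -9.31792052e-03] j6 -1.297813589546973
0.67 [326.5 217.5   6.7   8.4] [-43. -77.] slot [ -65. -139.]
0.66 [237.9 222.3  11.8   6.3] [ 212. -132.] slot [ 207. -198.]
0.6 [271.8 162.1  21.2  40.2] [  58. -339.] slot [  42. -418.]
0.39 [286.9 262.6  10.9  14.1] [111.  45.] slot [ 99. -10.]
1001 [279.6 215.4] [ 73.4 125.2]
2083 [328.8 196.5] [141.4  35.6]
1351 [387.1 236.5] [  91.1 -105.8]
119 [332.8 221. ] [92.3 12.8]
413 [363.6 266.9] [ 15.9 -75.3]
21
[-0.61,-0.02,0.32,0,-0.96,-0.61,-0.05,0.32,0,-0.96,-0.61,-0.07,0.31,0,-0.96,-0.61,-0.1,0.3,0,-0.96,-0.61,-0.12,0.3,0,-0.96,-0.61,-0.14,0.29,0,-0.96,-0.61,-0.16,0.27,0,-0.96,-0.61,-0.18,0.26,0,-0.96,-0.61,-0.2,0.25,0,-0.96,-0.61,-0.22,0.23,0,-0.96,-0.61,-0.24,0.21,0,-0.96,-0.61,-0.25,0.19,-0.01,-0.96,-0.61,-0.27,0.17,0,-0.96,-0.61,-0.28,0.15,-0.01,-0.96,-0.61,-0.29,0.13,0,-0.96,-0.61,-0.3,0.11,-0.01,-0.95,-0.61,-0.31,0.08,0,-0.96,-0.61,-0.32,0.06,-0.01,-0.95,-0.61,0,0,0.96,0,-0.61,0,0,0.96,-0.0]
[-0.61,0,0,0.96,-0.0]
```

View pics/c6.png

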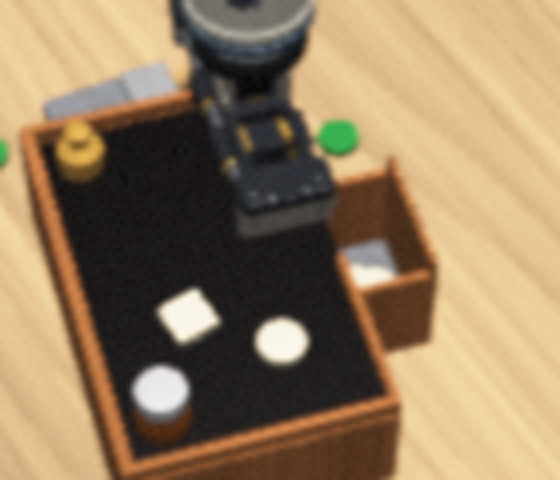

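The ivory patch in the slot at (368,262) has grown, consistent with a second disc. The gate itself is hidden, so I move above disc 2 and re-check before descending.

>>> jog_arm(targets=[-0.61,0,0.32,0,-0.96,-0.61,-0.05,0.32,0,-0.96,-0.61,-0.07,0.31,0,-0.96,-0.61,-0.1,0.3,0,-0.96,-0.61,-0.12,0.3,0,-0.96,-0.61,-0.14,0.3,0,-0.96,-0.61,-0.16,0.27,0,-0.96,-0.61,-0.18,0.26,0,-0.96,-0.61,-0.2,0.25,0,-0.96,-0.61,-0.22,0.23,0,-0.96,-0.61,-0.24,0.21,0,-0.96,-0.61,-0.25,0.2,0,-0.96,-0.61,-0.27,0.17,0,-0.96,-0.61,-0.28,0.15,0,-0.96,-0.61,-0.29,0.13,0,-0.96,-0.61,-0.3,0.11,0,-0.95,-0.61,-0.31,0.08,0,-0.96,-0.61,-0.32,0.06,0,-0.95,-0.61,0,0,0,0])

```text
clock: 16.45
ee_pos: [0.5616, 0.097, 0.1695]
tool_rot: [-0.0, -0.516, 0.857, 0.0]
wrist_force: [0.3, 0.0, 0.4]
gripper_width: 0.0182
```

```bash
python3 chk.py c7a.png; python3 - <<'E'
from plan import *
for nm in("top","scene"):
    p=r.capture(nm);x,y=proj(p,[*s2w((30,0)),.1]).astype(int)
    v=cv2.resize(p["img"][max(y-60,0):y+60,x-65:x+65],None,fx=3,fy=3,interpolation=cv2.INTER_CUBIC)
    V=v if nm=="top" else np.hstack([V,v])
save(V,"c7.png")
a=np.arctan2(-78,-15)
c=rows([pose((55,78),a,37,.17),pose((55,78),a,37,.1125)],-.61)
E
```

```text
[ 0.56155008  0.09696927  0.16948183 -2.05731587] [ 61.6168727  115.00967795] -100.87551641114904 disc exp [57.01318279 91.04791593] j6 -2.486823702076563
0.52 [312.8 269.1  12.5  19.7] [48. 85.] slot [32. 34.]
0.47 [235.2 222.3   9.7   9.4] [ 220. -134.] slot [ 215. -200.]
4
[-0.61,0.01,0,-0.02,-0.01,-0.61,0,0,0.96,0,-0.61,0,0,0.96,0,-0.61,0,0,0.95,-0.0]
```

View pics/c7.png

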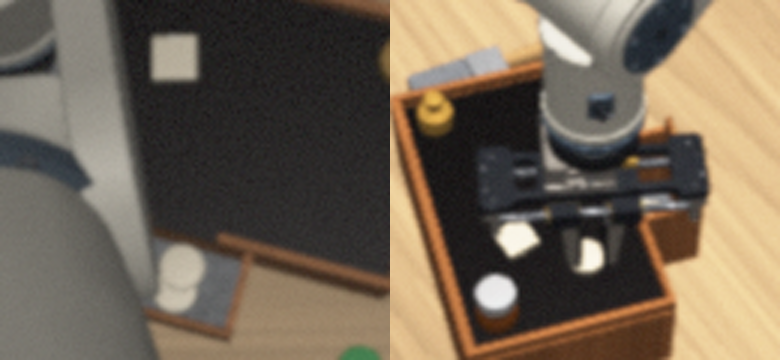

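The top crop on the left shows two discs in the slot at (183,268) and (176,294), and a clear board except the square. Now disc 2: descend.

>>> jog_arm(targets=[-0.61,0,0,0.95,0,-0.61,0,0,0.95,0,-0.61,0,0,0.95,0,-0.61,0,0,0,0])

```text
clock: 17.15
ee_pos: [0.5611, 0.0963, 0.1114]
tool_rot: [-0.001, -0.516, 0.857, 0.001]
wrist_force: [-0.3, 0.4, 0.3]
gripper_width: 0.018
```

```bash
python3 - <<'E'
from plan import *
n=now();print(n,w2s(n));c=rows(bez((55,78),(40,0),(-11,0),22,.1125),-.61)
E
```

```text
[ 0.56106906  0.09627104  0.11142309 -2.05821557] [ 61.36101445 114.20131893]
28
[-0.61,0.62,-0.03,-0.05,-0.01,-0.61,0.35,-0.03,0,0.37,-0.61,0.34,-0.04,0,0.41,-0.61,0.33,-0.03,0,0.44,-0.61,0.31,-0.04,0,0.48,-0.61,0.3,-0.05,0,0.52,-0.61,0.29,-0.05,0,0.56,-0.61,0.28,-0.05,0,0.62,-0.61,0.27,-0.06,0,0.66,-0.61,0.25,-0.06,0,0.73,-0.61,0.25,-0.07,0,0.78,-0.61,0.24,-0.07,0,0.83,-0.61,0.23,-0.08,0,0.9,-0.61,0.22,-0.09,0,0.94,-0.61,0.22,-0.09,0,0.99,-0.61,0.11,-0.04,0,0.51,-0.61,0.11,-0.05,0,0.52,-0.61,0.11,-0.05,0,0.52,-0.61,0.1,-0.05,0,0.52,-0.61,0.11,-0.05,0,0.53]
[-0.61,0.11,-0.05,0,0.52,-0.61,0.11,-0.05,0,0.53,-0.61,0.1,-0.04,0,0.52,-0.61,0.11,-0.05,0,0.51,-0.61,0.11,-0.05,0,0.52,-0.61,0.22,-0.09,0,0.99,-0.61,0.22,-0.08,0,0.94,-0.61,0.23,-0.08,0,0.9]
```

>>> jog_arm(targets=[-0.61,0.31,0,-0.05,0,-0.61,0.31,-0.03,0,0,-0.61,0.35,-0.03,0,0.37,-0.61,0.34,-0.04,0,0.41,-0.61,0.33,-0.03,0,0.44,-0.61,0.31,-0.04,0,0.48,-0.61,0.3,-0.05,0,0.52,-0.61,0.29,-0.05,0,0.56,-0.61,0.28,-0.05,0,0.62,-0.61,0.27,-0.06,0,0.66,-0.61,0.25,-0.06,0,0.73,-0.61,0.25,-0.07,0,0.78,-0.61,0.24,-0.07,0,0.83,-0.61,0.23,-0.08,0,0.9])

```text
clock: 18.9
ee_pos: [0.5227, 0.024, 0.1136]
tool_rot: [-0.0, -0.246, 0.969, -0.0]
wrist_force: [-0.8, -0.0, 0.2]
gripper_width: 0.018
```

```bash
python3 chk.py c8.png; python3 - <<'E'
from plan import *
c=rows(bez((55,78),(40,0),(-11,0),10,.1125,12/22),-.61)
E
```

```text
[ 0.52273758  0.02404257  0.11357506 -2.64529095] [45.82199113 33.92184785] -134.564007278643 disc exp [28.70037386 16.53765325] j6 -2.02397891121568
0.66 [237.2 221.9   8.6   7.3] [ 214. -134.] slot [ 208. -200.]
0.44 [329.4 218.9   2.5   7.9] [-49. -70.] slot [ -72. -131.]
0.42 [326.6 324.2  52.4  26.1] [ 62. 258.] slot [ 47. 217.]
16
[-0.61,0.03,0.02,0.05,-0.03,-0.61,0.22,-0.09,0,0.94,-0.61,0.23,-0.09,0,0.99,-0.61,0.11,-0.04,0,0.51,-0.61,0.1,-0.05,0,0.52,-0.61,0.11,-0.05,0,0.52,-0.61,0.1,-0.05,0,0.52,-0.61,0.11,-0.05,0,0.53,-0.61,0.11,-0.05,0,0.53,-0.61,0.11,-0.05,0,0.52,-0.61,0.1,-0.05,0,0.52,-0.61,0.11,-0.04,0,0.51,-0.61,0.11,-0.05,0,0.52,-0.61,0.22,-0.09,0,0.99,-0.61,0.22,-0.08,0,0.95,-0.61,0.23,-0.08,0,0.89]
```

View pics/c8.png

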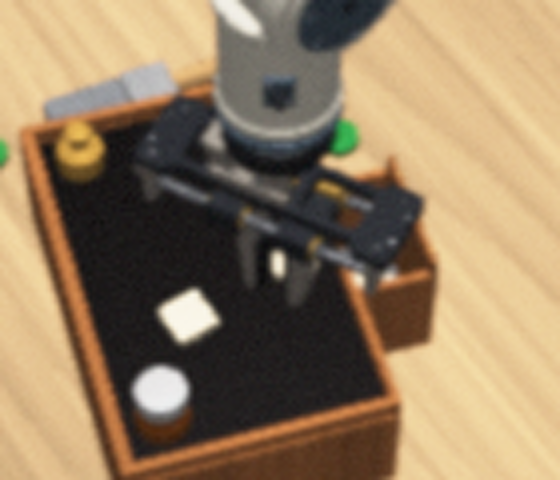

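The crop shows disc 2 between the fingers at (278,263), still in the cradle. The square is unmoved. I finish the push.

>>> jog_arm(targets=[-0.61,0.25,-0.07,0.05,0.92,-0.61,0.23,-0.09,0,0.98,-0.61,0.11,-0.04,0,0.5,-0.61,0.1,-0.05,0,0.5,-0.61,0.11,-0.05,0,0.52,-0.61,0.1,-0.05,0,0.52,-0.61,0.11,-0.05,0,0.53,-0.61,0.11,-0.05,0,0.53,-0.61,0.11,-0.05,0,0.52,-0.61,0.1,-0.05,0,0.52,-0.61,0.11,-0.04,0,0.51,-0.61,0.11,-0.05,0,0.52,-0.61,0.22,-0.09,0,0.99,-0.61,0.22,-0.08,0,0.95,-0.61,0.23,-0.08,0,0.9,-0.61,0,0,0,0,-0.61,0,0,0,0])

```text
clock: 21.12
ee_pos: [0.4826, 0.0013, 0.1126]
tool_rot: [0.0, 0.145, 0.989, 0.0]
wrist_force: [-0.5, 0.1, 0.1]
gripper_width: 0.0179
```

```bash
python3 - <<'E'
from plan import *
n=now();s=w2s(n);a=n[3]-YAW;print(s,np.degrees(a),n[2],s+OFF*np.array([np.cos(a),np.sin(a)]))
E
```

```text
[14.11321     0.47673087] 180.32474739299107 0.11263256242036272 [-10.28639807   0.33843457]
```

>>> jog_arm(targets=[-0.61,0,0,-0.95,0,-0.61,0,0,-0.95,0,-0.61,0,0,-0.95,0,-0.61,0,0,-0.95,0,-0.61,0,0,-0.95,0,-0.61,0,-1,0,0,-0.61,0,-1,0,0,-0.61,0,-1,0,0,-0.61,0,-1,0,0,-0.61,0,-1,0,0,-0.61,0,-1,0,0,-0.61,0,-1,0,0,-0.61,0,-1,0,0,-0.61,0,-1,0,0,-0.61,0,-1,0,0,-0.61,0,-1,0,0,-0.61,0,-1,0,0,-0.61,0,-1,0,0,-0.61,0,-1,0,0,-0.61,0,0,0,0])

```text
clock: 23.62
ee_pos: [0.4015, -0.2676, 0.2076]
tool_rot: [0.0, 0.146, 0.989, -0.0]
wrist_force: [-0.2, 0.6, 0.3]
gripper_width: 0.018
```

```bash
python3 - <<'E'
from plan import *
for nm in("top","scene"):
    p=r.capture(nm);x,y=proj(p,[*s2w((30,0)),.1]).astype(int)
    v=cv2.resize(p["img"][max(y-75,0):y+75,x-80:x+80],None,fx=2.5,fy=2.5,interpolation=cv2.INTER_CUBIC)
    V=v if nm=="top" else np.hstack([V,v])
    if nm=="top":
        for a,c,s in white(p): print(a,np.round(c,1),np.round(w2s(ray(p,c,.099)),1))
save(V,"c9.png")
E
```

```text
181 [292.3 179.5] [156.7 121.8]
219 [322.9 208.9] [111.9  40.2]
```

View pics/c9.png

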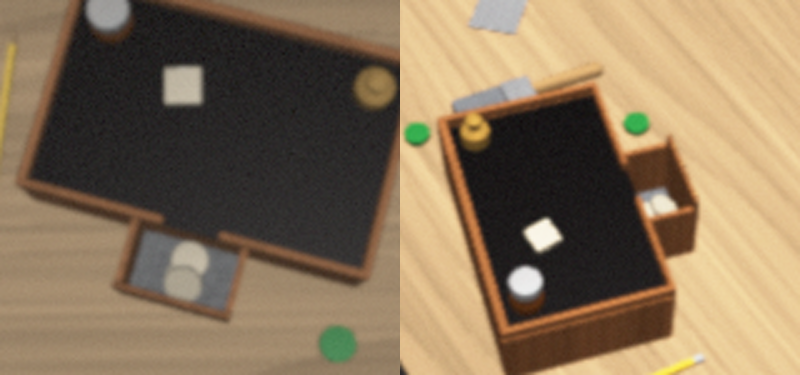

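The board holds only the square (unmoved at (112,40) mm), the jar and the weight. The discs are in the slot at (190,260) and (183,283), with the third underneath. Handing in.

```bash
python3 -c "
from cell import r
print(r.job_done())"
```

```text
the job is handed in; nothing more can be done
None
```

I pushed the three ivory discs one at a time through the gate into the slot and handed the job in at about 24 s on the robot's clock. The fingers were part-closed as a cradle and nothing was picked up.

**Checks during the job**
- After the first push the scene camera showed one disc in the slot.
- After the second push the top camera showed two discs in the slot, with the third still on the board.
- Wrist force readings stayed around 1 N at the points I read them.

**Final check**
- No discs are left on the board, and the square is where it was, to within 1 mm.
- The jar, the weight and the other bystanders in view look undisturbed.
- Only two discs can be seen in the slot. I take the third to be stacked beneath them, since it is no longer on the board or on the table in the final crops, but I did not see it directly.

**Network reports:** they often called other things discs at low confidence, such as the green look-alikes. I relied on the pictures and colour thresholding instead.

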